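# Clear the spool, then hold the repair foot level over the stand's peg

## Task

I want to grease the peg of the shoe-repair stand before the cast foot goes on. First lift the orange thread spool off the peg and stand it upright on the bench, clear of the stand; then pick up the aluminium repair foot by its balance point and finish while still holding it there, level, working face up and still, its socket centred over the peg and a few centimetres clear above it. Leave the shoe last, the cup and the tin alone.

Things in the scene. Friction and masses are not known exactly. Their poses are not given: they have to be found in the camera images.
- peg_tip (a point): top centre of the bare steel peg (round, upright, 18 mm across, 35 mm long, tip 145 mm above the bench) on the fixed dark cast repair stand: round base 128 mm across, 16 mm thick; tapering pillar; flat collar 54 mm across, 110 mm above the bench. At the start the spool sits on the collar, the peg inside its hole.
- spool_center (a point): centre, half-way up, of the loose orange thread spool with white rims: a cylinder 52 mm across, 68 mm high, 0.1 to 0.17 kg, with a 27 mm hole right through along its z axis. At the start it stands upright on the stand's collar, its centre 144 mm above the bench; standing on the bench, 34 mm.
- foot_balance (a point): balance point of the loose cast-aluminium repair foot, 0.6 to 0.83 kg: on its centre line, 80 mm from the heel end, 140 mm from the toe end, half-way through the plate. x to the toe, y across, z out of the smooth working face. Here, from 18 mm behind to 32 mm ahead, is the narrow waist: 46 mm wide, sides parallel, 14 mm thick. z points straight up when the foot is level.
- foot_socket (a point): centre of the mouth of the foot's round socket (20 mm hole, 34 mm deep, opening downward in a 40 x 40 mm block under the heel): in the foot's axes 35 mm towards the heel and 55 mm below the balance point.
- last: green plastic shoe last standing on its sole, 244 mm long, 86 mm wide, 100 mm high; origin at the middle of its underside, x to its toe. Leave it alone.
- cup: black cup, 82 mm across the rim, 100 mm high; origin at the centre of its underside. Leave it alone.
- foot_toe (a point): tip of the foot's toe, on its underside: 140 mm ahead of and 11 mm below the balance point, in the foot's axes. The sole-shaped plate is 53 mm wide at the heel, 73 mm at the ball. At the start the foot rests on its toe and on the lower front edge of the socket block, pitched toe-down 0.277 rad (16 degrees), its balance point 49 mm above the bench.
- tin: round steel tin of tacks, shut, 68 mm across, 36 mm high, standing on the bench; origin at the centre of its underside. Leave it alone.
Things that resemble listed ones, but are neither listed nor needed, are in the scene too. What is meant by the part that bears foot_balance is not blue, and is the larger of those in its own colour.

How it is judged:
By the outcome, as a careful person would: the job done as asked, in the order asked, and still so for the second after the job is handed in, while the arm keeps its last pose, push and grip.
It also fails if it takes over 64 s, if anything falls off the work surface, if the arm or the gripper's body presses on something with over 40 N, if the wrist force passes 120 N, or if a joint passes its speed limit or range.

## Robot

A 6-joint arm with a two-finger parallel gripper is mounted at the origin on the work surface. World frame = base frame: x ahead of the robot, y to its left, z up, the work surface at z = 0. Lengths are in m, angles in rad, forces in N, time in s.
With the tool pointing down it reaches from about 0.35 to 0.775 m from the base axis. Payload 7.3 kg.
Tool frame: the origin (TCP) lies midway between the tips of the shut fingers; the grasp point (between the pads) lies 19 mm behind it; z points along the fingers, y is the line along which they close (so a half turn about z gives the same grasp; the last joint's range is limited). The gripper opens to 92 mm and grips with 3 to 60 N. Pads are 19 mm wide; open, the fingers measure 130 mm over their backs; the gripper's body (75 mm by 190 mm) begins 47 mm behind the grasp point.
Start: joints at [-1.387, 0.342, 1.524, -0, 1.275, -0.146], TCP at [0.17, -0.497, 0.227] pointing down, gripper open.
Joint ranges: [-2.53, 2.53], [-0.77, 2.02], [0.04, 2.7], [-1, 4.14], [0.28, 2.66], [-3.11, 3.11]. Speed limits (rad/s): [2.57, 2.57, 3.14, 3.14, 3.14, 3.14].

## Interface

Orientations are given as [roll, pitch, yaw] about the fixed x, y, z axes, in that order (R = Rz(yaw) Ry(pitch) Rx(roll)).
In Python, from cell import monitor, vision, workorder gives the robot as it stands.
- The arm moves only by the tool move_arm, never from a script. Its argument "rows" is a list of rows, each a list of 5 numbers: the shift along the world's x, y, z in mm, then the turn about the world's z in rad, then the closure, from -1 (fully open) to 1 (shut). A call has 1 to 12 rows; each row shifts and turns the commanded pose from where the row before left it; what a row does not reach is not made up. A row lasts 1/10 s, in which the tool goes at most 50 mm and 8.59 degrees, less where a joint would pass 70% of its speed; a pose out of reach is approached as far as the arm can. A call is refused whole if a number of a shift passes 50 or a number of a turn 0.15, either way. A call with a gripper value outside its range is refused whole. The fingers move at their own pace and stop on an object; "newtons" is the grip in N (left out, the last holds). Time passes only in rows, so rows that do not move let the fingers close. It gives the time, the measured TCP pose, the force, the opening and the grip force at its end, in the units of the state.
- monitor.observe(): the state, without advancing time (a new reading comes with each control period).
- vision.read_camera(name): name is "scene" or "top" or "wrist"; returns the picture (420x560x3 uint8, red, green, blue); there is no depth.
- vision.get_calibration(name): a dict with "K" (3x3 intrinsics, pixels), "T" (4x4, takes a point from camera to world coordinates); the wrist camera has in their place "mount" (4x4, takes a point from camera to tool coordinates, whose origin is the TCP and whose axes are the flange's). Camera axes: x right, y up, looking along -z (the intrinsics and any distortion apply to the point x, -y, -z); pixel columns grow to the right and rows downward; lengths in m; the calibration is good to about 2 mm. A picture is of the moment at which its call begins: read the wrist's pose just before it. get_calibration takes no time and is no camera call.
- workorder.hand_in(): hands the job in; it is judged then, once.
The state is a dict: "time": time; "qpos": joint angles; "qvel": joint speeds; "joint_efforts": joint torques, N m; "tool_pos": TCP position; "tool_rot": TCP orientation; "contact_force": force on the tool from outside, world axes, zero at the start; "torque": the same for the moment, N m; "opening": finger opening in m; "grip_force": force on a finger pad.
Only numpy, scipy, OpenCV 4.12 (cv2) and the standard library are available. Lean on these libraries where they do the work, as an engineer would, in place of code of your own. Each camera call takes 0.05 s, during which the arm holds its last target. There are 200 camera calls.

## Working session

There is one attempt and no reset: what is moved stays moved. The work goes in short steps, Python scripts to look and compute and a tool call to move; the robot and the scene stay as the last step left them, time stands still between calls to the robot, and variables do not carry over. Pictures are saved under pics/ and viewed, at most 10 in all, crops included, and the job is handed in when it is done.

Besides the shell and the picture viewer there is one more tool, called after "Call:" by a JSON object that holds its "op" and its "data". move_arm: Moves the arm, as the interface text tells. Its arguments: {"type":"object","properties":{"rows":{"type":"array","items":{"type":"array","items":{"type":"number"}}},"newtons":{"type":"number"}},"required":["rows"]}

```bash
mkdir -p pics; cat > h.py <<'E'
import numpy as np, cv2
from cell import monitor, vision, workorder
from scipy.spatial.transform import Rotation as R
def grab(n,f=None):
    s=monitor.observe(); im=vision.read_camera(n)
    if f: cv2.imwrite('pics/'+f,cv2.cvtColor(im,cv2.COLOR_RGB2BGR))
    return im,s
def cam(n,s=None):
    c=vision.get_calibration(n)
    if n!='wrist': return c,np.array(c['K']),np.array(c['T'])
    T=np.eye(4);T[:3,:3]=R.from_euler('xyz',s['tool_rot']).as_matrix();T[:3,3]=s['tool_pos']
    return c,np.array(c['K']),T@np.array(c['mount'])
def dist(c):
    for k in c:
        if 'dist' in k.lower(): return np.array(c[k],float)
    return None
def ray(n,uv,s=None):
    c,K,T=cam(n,s)
    p=cv2.undistortPoints(np.array([[uv]],float),K,dist(c))[0,0]
    d=T[:3,:3]@np.array([p[0],-p[1],-1]); return T[:3,3],d
def onz(n,uv,z,s=None):
    o,d=ray(n,uv,s); return o+d*(z-o[2])/d[2]
def proj(n,P,s=None):
    c,K,T=cam(n,s); q=T[:3,:3].T@(np.array(P)-T[:3,3]); q=q*[1,-1,-1]
    return cv2.projectPoints(q.reshape(1,3),np.zeros(3),np.zeros(3),K,dist(c))[0].ravel()
E
python3 - <<'E'
from h import *
a,s=grab('scene');b,_=grab('top')
m=np.hstack([a,b]);
cv2.imwrite('pics/a.png',cv2.cvtColor(a,cv2.COLOR_RGB2BGR));cv2.imwrite('pics/b.png',cv2.cvtColor(b,cv2.COLOR_RGB2BGR))
for n in('scene','top','wrist'):
    c=vision.get_calibration(n);print(n,{k:np.round(np.array(v),3).tolist() if not isinstance(v,str) else v for k,v in c.items()})
print(s)
E
```

```text
scene {'K': [[403.699, 0.0, 278.563], [0.0, 403.699, 211.216], [0.0, 0.0, 1.0]], 'T': [[0.373, -0.75, 0.546, 1.346], [0.928, 0.293, -0.232, -0.311], [0.014, 0.593, 0.805, 1.233], [0.0, 0.0, 0.0, 1.0]]}
top {'K': [[459.134, 0.0, 279.045], [0.0, 459.134, 199.529], [0.0, 0.0, 1.0]], 'T': [[-0.022, 0.997, -0.073, 0.452], [-1.0, -0.021, 0.017, 0.005], [0.015, 0.073, 0.997, 1.475], [0.0, 0.0, 0.0, 1.0]]}
wrist {'K': [[357.454, 0.0, 278.147], [0.0, 357.454, 208.63], [0.0, 0.0, 1.0]], 'mount': [[0.001, 0.954, 0.299, 0.082], [1.0, -0.001, -0.0, 0.001], [0.0, 0.299, -0.954, -0.157], [0.0, 0.0, 0.0, 1.0]]}
{'time': 0.0, 'qpos': array([-1.38698267e+00,  3.42723088e-01,  1.52502595e+00, -5.14652447e-06,
        1.27537354e+00, -1.46002561e-01]), 'qvel': array([-0.00097112, -0.00054945,  0.00013776,  0.00144331,  0.00142998,
        0.00066188]), 'joint_efforts': array([ 6.68747853e-04, -4.31236446e+01, -2.44218725e+01,  7.16781802e-02,
        5.58944349e-02, -1.18532730e-04]), 'tool_pos': array([ 0.16997494, -0.49629569,  0.22604165]), 'tool_rot': array([-3.14007829e+00, -2.17710938e-04,  3.29817551e-01]), 'contact_force': array([ 0.12701722,  0.89106936, -0.4072165 ]), 'torque': array([-0.00101037,  0.00037814,  0.03035353]), 'grip_force': 0.0, 'opening': 0.09179075013545565}
```

View pics/a.png

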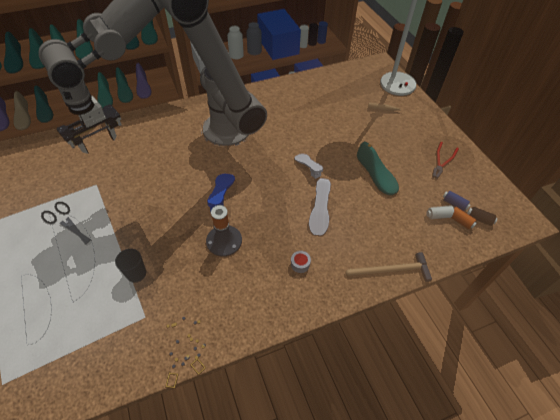

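View pics/b.png

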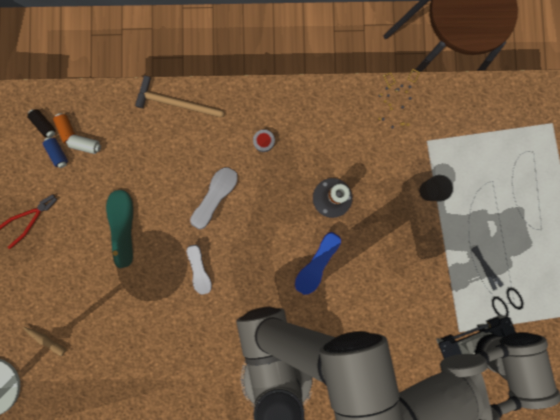

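The scene and top views show the spool on the stand at top pixel (340,193). The large silver foot is at about (215,197), toe to the upper right and heel at (197,222). The blue foot and the small silver foot are decoys.

```bash
cat > m.py <<'E'
from h import *
b=cv2.cvtColor(cv2.imread('pics/b.png'),cv2.COLOR_BGR2RGB)
hsv=cv2.cvtColor(b,cv2.COLOR_RGB2HSV)
m=((hsv[...,1]<60)&(hsv[...,2]>90)).astype(np.uint8)
m=cv2.morphologyEx(m,cv2.MORPH_OPEN,np.ones((3,3)))
n,l,st,ce=cv2.connectedComponentsWithStats(m)
for i in range(1,n):
    if st[i,4]<60: continue
    x,y=ce[i]
    if not(170<x<360 and 150<y<310): continue
    print(i,st[i],ce[i],onz('top',ce[i],.049),onz('top',ce[i],.178))
i=l[197,215]; c=cv2.findContours((l==i).astype(np.uint8),0,1)[0][0]
P=np.array([onz('top',p[0],.052)[:2] for p in c])
r=cv2.minAreaRect((P*1000).astype(np.float32)); print(r)
mu=P.mean(0);u=np.linalg.svd(P-mu)[2][0];t=(P-mu)@u; print(u,np.arctan2(u[1],u[0]),'ext',P[t.argmin()],P[t.argmax()])
v=np.array([-u[1],u[0]]);w=(P-mu)@v
for k in np.linspace(t.min()+.01,t.max()-.01,10):
    q=w[abs(t-k)<.008];print(round(k-t.min(),3),round(q.max(),3),round(q.min(),3))
for nm,uv,z in(('base',(333,197),.016),('blue',(320,262),.05),('cup',(437,188),.1),('tin',(264,140),.036),('place',(385,245),0)):print(nm,onz('top',uv,z))
E
python3 m.py
```

```text
6 [ 190  168   47   61 1225] [213.81795918 196.35020408] [0.56976148 0.18418057 0.049     ] [0.55907532 0.16799483 0.178     ]
8 [331 184  19  19 264] [340.00378788 192.8219697 ] [ 0.57249049 -0.2093902   0.049     ] [ 0.56155752 -0.18998213  0.178     ]
10 [187 245  25  49 697] [198.3830703  270.36011478] [0.34264651 0.23424102 0.049     ] [0.35250021 0.2135279  0.178     ]
((564.8138427734375, 185.05599975585938), (72.82324981689453, 211.23300170898438), 58.23535919189453)
[-0.83467737  0.55073922] 2.558343037325818 ext [0.6506891  0.12312222] [0.4822014  0.25208265]
0.01 0.028 -0.027
0.031 0.036 -0.036
0.053 0.037 -0.036
0.074 0.032 -0.032
0.095 0.026 -0.026
0.116 0.024 -0.024
0.138 0.025 -0.023
0.159 0.028 -0.027
0.18 0.028 -0.026
0.202 0.026 -0.024
base [ 0.56236932 -0.19151053  0.016     ]
blue [ 0.3594836  -0.14050468  0.05      ]
cup [ 0.57661217 -0.49616724  0.1       ]
tin [0.74679847 0.02481998 0.036     ]
place [ 0.40554164 -0.35608826  0.        ]
```

Call:
{"op": "move_arm", "data": {"rows": [[33, 25, 2, 0, -1], [33, 26, 2, 0, -1], [33, 25, 2, 0, -1], [33, 26, 2, 0, -1], [33, 25, 2, 0, -1], [33, 26, 0, 0, -1], [33, 25, 0, 0, -1], [33, 26, 0, 0, -1], [33, 25, 0, 0, -1], [33, 26, 0, 0, -1], [33, 26, 0, 0, -1], [29, 26, 0, 0, -1]]}}

```text
time: 1.3
tool_pos: [0.5633, -0.1883, 0.2362]
tool_rot: [-3.141, 0.001, 0.33]
contact_force: [-0.3, -1.5, -0.2]
opening: 0.0918
grip_force: 0.0
```

```bash
python3 - <<'E'
from h import *
im,s=grab('wrist','w1.png');print(s['tool_pos'],s['tool_rot'],s['qpos'])
print(proj('wrist',[.5616,-.190,.178],s))
E
```

```text
[ 0.56325338 -0.18828869  0.23618552] [-3.14113532e+00  5.70307249e-04  3.30072468e-01] [-4.51568128e-01  4.63934584e-01  1.30779808e+00 -7.87244576e-05
  1.37058694e+00  7.89171546e-01]
[278.12821485 233.29930406]
```

View pics/w1.png

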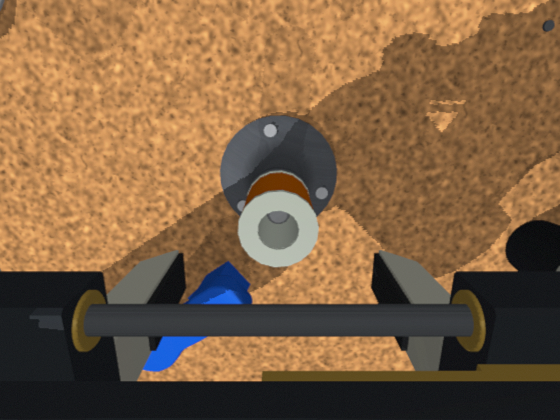

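The spool top is at (278,229) in the wrist view, centred under the tool and within about 2 mm of the estimate. I'll go down and grip it.

Call:
{"op": "move_arm", "data": {"rows": [[0, 0, -30, 0, -1], [0, 0, -30, 0, -1], [0, 0, -30, 0, -1], [0, 0, -12, 0, -1], [0, 0, 0, 0, 1], [0, 0, 0, 0, 1], [0, 0, 0, 0, 1], [0, 0, 0, 0, 1], [0, 0, 0, 0, 1], [0, 0, 0, 0, 1]], "newtons": 15}}

```text
time: 2.35
tool_pos: [0.5622, -0.1896, 0.1355]
tool_rot: [3.141, -0.001, 0.33]
contact_force: [-0.6, 1.1, 2.9]
opening: 0.0521
grip_force: 15.0
```

Call:
{"op": "move_arm", "data": {"rows": [[0, 0, 25, 0, 1], [0, 0, 30, 0, 1], [0, 0, 30, 0, 1], [-10, -10, 20, 0, 1], [-27, -28, 0, 0, 1], [-30, -32, 0, 0, 1], [-30, -32, 0, 0, 1], [-30, -32, 0, 0, 1], [-20, -22, 0, 0, 1], [-10, -10, 0, 0, 1], [0, 0, -20, 0, 1], [0, 0, 0, 0, 1]]}}

```text
time: 3.55
tool_pos: [0.4041, -0.3547, 0.2176]
tool_rot: [-3.137, 0.001, 0.329]
contact_force: [-0.3, -0.2, -2.1]
opening: 0.052
grip_force: 15.0
```

Call:
{"op": "move_arm", "data": {"rows": [[0, 0, -40, 0, 1], [0, 0, -40, 0, 1], [0, 0, -40, 0, 1], [0, 0, -30, 0, 1], [0, 0, -20, 0, 1], [0, 0, -12, 0, 1], [0, 0, 0, 0, 1], [0, 0, 0, 0, 1]]}}

```text
time: 4.35
tool_pos: [0.4058, -0.356, 0.0386]
tool_rot: [3.14, -0.001, 0.33]
contact_force: [-0.6, -0.4, -0.7]
opening: 0.0521
grip_force: 15.0
```

Call:
{"op": "move_arm", "data": {"rows": [[0, 0, -6, 0, 1], [0, 0, -4, 0, 1], [0, 0, -2, 0, 1], [0, 0, 0, 0, 1], [0, 0, 0, 0, 1]]}}

```text
time: 4.85
tool_pos: [0.405, -0.3558, 0.0258]
tool_rot: [3.141, -0.0, 0.33]
contact_force: [-0.3, 0.8, -1.4]
opening: 0.0521
grip_force: 15.0
```

Call:
{"op": "move_arm", "data": {"rows": [[0, 0, -1, 0, 1], [0, 0, 0, 0, 1], [0, 0, 0, 0, 0], [0, 0, 0, 0, -0.5], [0, 0, 0, 0, -1], [0, 0, 0, 0, -1], [0, 0, 15, 0, -1], [0, 0, 30, 0, -1], [0, 0, 45, 0, -1], [0, 0, 50, 0, -1], [0, 0, 50, 0, -1]]}}

```text
time: 5.95
tool_pos: [0.4048, -0.3554, 0.2164]
tool_rot: [-3.141, 0.0, 0.33]
contact_force: [1.2, -1.3, -0.5]
opening: 0.0918
grip_force: 0.0
```

```bash
python3 - <<'E'
from h import *
s0=monitor.observe();print(s0['tool_pos'],s0['opening'],s0['qpos'])
im,s=grab('wrist','w2.png')
print(proj('wrist',[.405,-.356,.068],s))
E
```

```text
[ 0.40476118 -0.35536274  0.21639867] 0.09180592365833178 [-8.62817310e-01  3.75622194e-01  1.50299892e+00 -1.41660348e-05
  1.26357177e+00  3.78187284e-01]
[277.76560996 193.84801116]
```

View pics/w2.png

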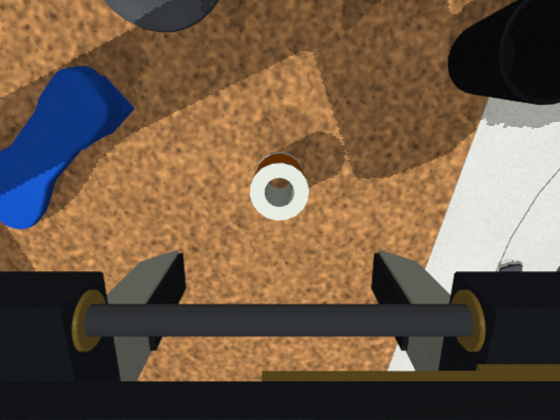

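The spool stands upright on the bench at (279,191), clear of the stand. Next I move over the foot.

Call:
{"op": "move_arm", "data": {"rows": [[11, 46, 10, -0.15, -1], [11, 46, 10, -0.15, -1], [11, 46, 10, -0.15, -1], [12, 46, 4, -0.15, -1], [12, 46, 0, -0.15, -1], [12, 46, 0, -0.15, -1], [12, 46, 0, 0, -1], [12, 46, 0, 0, -1], [11, 46, 0, 0, -1], [11, 46, 0, 0, -1], [11, 46, 0, 0, -1], [11, 46, 0, 0, -1]]}}

```text
time: 7.2
tool_pos: [0.5377, 0.1765, 0.2466]
tool_rot: [3.142, -0.0, -0.499]
contact_force: [-0.4, 0.0, 0.7]
opening: 0.0915
grip_force: 0.0
```

Call:
{"op": "move_arm", "data": {"rows": [[0, 0, 0, 0, -1], [0, 0, 0, 0, -1]]}}

```text
time: 7.4
tool_pos: [0.5373, 0.1754, 0.2461]
tool_rot: [3.141, 0.001, -0.497]
contact_force: [-0.8, -0.6, -0.1]
opening: 0.0918
grip_force: 0.0
```

```bash
python3 - <<'E'
from h import *
im,s=grab('wrist','w3.png');print(s['tool_pos'],s['tool_rot'],s['qpos'])
hsv=cv2.cvtColor(im,cv2.COLOR_RGB2HSV)
m=((hsv[...,1]<60)&(hsv[...,2]>100)).astype(np.uint8); m[262:]=0
n,l,st,ce=cv2.connectedComponentsWithStats(m);i=1+st[1:,4].argmax();print(st[i],ce[i])
ys=np.arange(20,262,12)
for y in ys:
    x=np.where(l[y]==i)[0]
    if len(x):
        a=onz('wrist',(x.min(),y),.05,s);b=onz('wrist',(x.max(),y),.05,s);print(y,x.min(),x.max(),np.round((a+b)/2,4),round(np.linalg.norm(a-b),4))
E
```

```text
[0.53727228 0.17536594 0.24612187] [ 3.14052598e+00  6.57219940e-04 -4.97012713e-01] [ 1.80140167e-01  4.03363640e-01  1.37650066e+00 -4.28758867e-04
  1.36290894e+00  2.24803760e+00]
[  219    47    72   215 11624] [252.42395045 148.1535616 ]
56 232 279 [0.6506 0.1372 0.05  ] 0.0429
68 225 286 [0.6417 0.1422 0.05  ] 0.0562
80 220 290 [0.6329 0.1478 0.05  ] 0.0651
92 219 290 [0.6238 0.1534 0.05  ] 0.0667
104 219 289 [0.6147 0.1592 0.05  ] 0.0664
116 220 287 [0.6053 0.165  0.05  ] 0.0642
128 223 283 [0.5957 0.171  0.05  ] 0.058
140 227 279 [0.5858 0.1767 0.05  ] 0.0508
152 230 275 [0.5758 0.1829 0.05  ] 0.0444
164 229 274 [0.5659 0.1897 0.05  ] 0.0448
176 229 274 [0.5553 0.1957 0.05  ] 0.0453
188 229 273 [0.5448 0.2023 0.05  ] 0.0448
200 228 273 [0.534  0.2091 0.05  ] 0.0463
212 225 274 [0.5232 0.2164 0.05  ] 0.0509
224 224 275 [0.5117 0.223  0.05  ] 0.0535
236 223 275 [0.5002 0.2302 0.05  ] 0.0552
248 224 274 [0.4882 0.2371 0.05  ] 0.0536
260 232 267 [0.4757 0.2436 0.05  ] 0.038
```

View pics/w3.png

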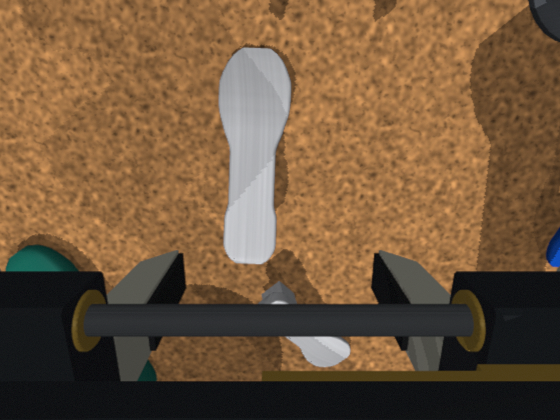

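The foot lies along the image column near 252. Its parallel waist spans rows 150–200, which puts the balance point at about (0.549, 0.199) with yaw -0.56. I'll align and descend.

Call:
{"op": "move_arm", "data": {"rows": [[6, 12, -20, -0.03, -1], [6, 12, -30, -0.03, -1], [0, 0, -40, 0, -1], [0, 0, -40, 0, -1], [0, 0, -30, 0, -1], [0, 0, -20, 0, -1], [0, 0, 0, 0, -1]]}}

```text
time: 8.15
tool_pos: [0.5477, 0.1962, 0.0642]
tool_rot: [3.137, 0.004, -0.562]
contact_force: [-0.1, 0.1, -0.2]
opening: 0.092
grip_force: 0.0
```

Call:
{"op": "move_arm", "data": {"rows": [[1, 2, -18, 0, -1], [0, 0, -12, 0, -1], [0, 0, -4, 0, -1], [0, 0, 0, 0, -1], [0, 0, 0, 0, 1], [0, 0, 0, 0, 1], [0, 0, 0, 0, 1], [0, 0, 0, 0, 1], [0, 0, 0, 0, 1], [0, 0, 0, 0, 1]], "newtons": 40}}

```text
time: 9.15
tool_pos: [0.5505, 0.2004, 0.033]
tool_rot: [3.141, -0.0, -0.559]
contact_force: [-1.3, -3.4, 2.0]
opening: 0.048
grip_force: 1.6
```

Call:
{"op": "move_arm", "data": {"rows": [[0, 0, 10, 0, 1], [0, 0, 20, 0, 1], [0, 0, 30, 0, 1], [0, 0, 40, 0, 1], [0, 0, 40, 0, 1], [0, 0, 30, 0, 1], [0, 0, 20, 0, 1], [0, 0, 0, 0, 1], [0, 0, 0, 0, 1]]}}

```text
time: 10.05
tool_pos: [0.5498, 0.2003, 0.2219]
tool_rot: [3.14, 0.001, -0.559]
contact_force: [0.6, -0.8, -6.7]
opening: 0.0455
grip_force: 39.9
```

```bash
python3 - <<'E'
from h import *
a,s=grab('scene','s4.png');b,_=grab('top','t4.png');w,s=grab('wrist')
c=np.hstack([cv2.resize(a[100:310,150:430],None,fx=1.4,fy=1.4),cv2.resize(w,(392,294))]);d=cv2.resize(b[120:300,160:420],None,fx=1.4,fy=1.4)
o=np.zeros((294+d.shape[0],784,3),np.uint8);o[:294]=c[:, :784];o[294:,:d.shape[1]]=d
cv2.imwrite('pics/c4.png',o[...,::-1])
print(s['tool_pos'],s['contact_force'],s['torque'],s['qpos'])
bt=onz('top',(333,197),.016);print(bt)
E
```

```text
[0.54940035 0.2002191  0.22075867] [-0.09728424  0.54989914 -6.66509766] [ 0.05392989 -0.02428842  0.00737338] [ 2.18457536e-01  4.59201174e-01  1.35838479e+00 -2.52981246e-05
  1.32830845e+00  2.34871478e+00]
[ 0.56236932 -0.19151053  0.016     ]
```

View pics/c4.png

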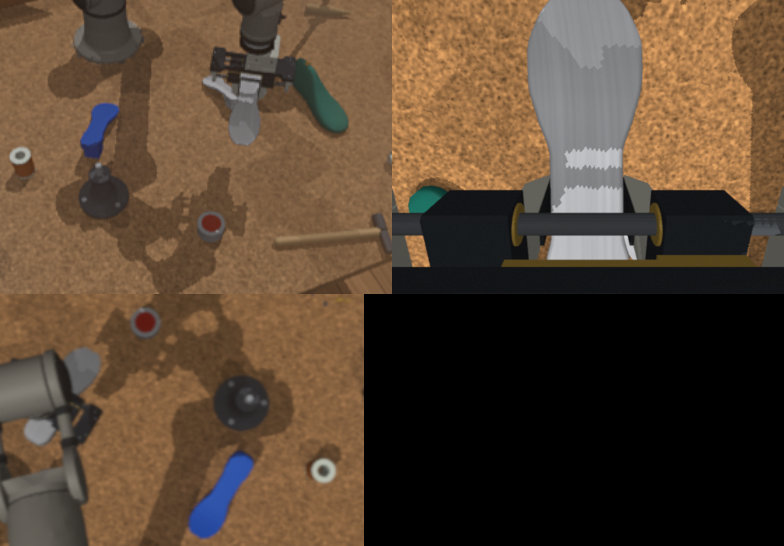

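The foot is held by its balance point: 6.7 N of weight and almost no pitching moment. The bare peg is near top pixel (338,193) and scene pixel (220,220), so I'll zoom in on it.

```bash
python3 - <<'E'
from h import *
a=cv2.imread('pics/s4.png')[190:250,190:250];b=cv2.imread('pics/t4.png')[165:225,303:363]
cv2.imwrite('pics/z5.png',np.hstack([cv2.resize(x,(400,400),interpolation=cv2.INTER_CUBIC) for x in(cv2.convertScaleAbs(a,alpha=1.6),cv2.convertScaleAbs(b,alpha=1.6))]))
for z in(.110,.145):
  for c in([.5624,-.1915],[.562,-.190],[.564,-.189]): print(z,c,proj('scene',[*c,z]),proj('top',[*c,z]))
E
```

```text
0.11 [0.5624, -0.1915] [219.88507142 223.82561094] [337.15014669 194.52217623]
0.11 [0.562, -0.19] [220.27806728 223.60099633] [336.65394021 194.66601295]
0.11 [0.564, -0.189] [220.73836384 223.96740476] [336.29928947 194.00668224]
0.145 [0.5624, -0.1915] [218.79555453 217.80217502] [338.84544752 193.51475872]
0.145 [0.562, -0.19] [219.19732669 217.57537011] [338.33636484 193.66230711]
0.145 [0.564, -0.189] [219.66666866 217.94564499] [337.97230134 192.98587479]
```

View pics/z5.png

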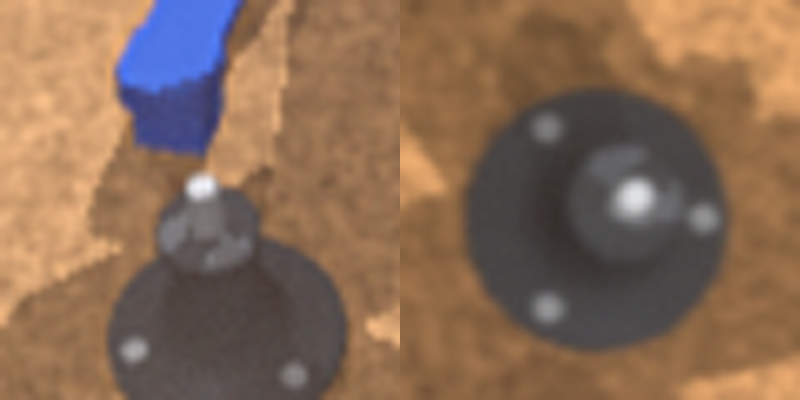

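Call:
{"op": "move_arm", "data": {"rows": [[-8, -30, 0, 0, 1], [-11, -40, 0, 0, 1], [-11, -40, 0, 0, 1], [-11, -40, 0, 0, 1], [-11, -40, 0, 0, 1], [-11, -40, 0, 0, 1], [-11, -40, 0, 0, 1], [-10, -35, 0, 0, 1], [-7, -20, 0, 0, 1], [0, 0, 0, 0, 1], [0, 0, -20, 0, 1], [0, 0, 0, 0, 1]]}}

```text
time: 11.4
tool_pos: [0.4579, -0.1234, 0.2003]
tool_rot: [3.141, 0.006, -0.56]
contact_force: [0.1, 0.2, -6.7]
opening: 0.0453
grip_force: 39.9
```

Call:
{"op": "move_arm", "data": {"rows": [[0, 0, -10, 0, 1], [0, 0, -10, 0, 1], [0, 0, -5, 0, 1], [0, 0, -5, 0, 1], [0, 0, 0, 0, 1]]}}

```text
time: 11.9
tool_pos: [0.46, -0.1245, 0.1728]
tool_rot: [-3.141, -0.001, -0.559]
contact_force: [0.5, 0.5, -4.7]
opening: 0.0456
grip_force: 40.0
```

Call:
{"op": "move_arm", "data": {"rows": [[0, 0, -4, 0, 1], [0, 0, -4, 0, 1], [0, 0, -4, 0, 1], [0, 0, -4, 0, 1], [0, 0, 0, 0, 1]]}}

```text
time: 12.4
tool_pos: [0.4594, -0.1245, 0.1564]
tool_rot: [3.141, 0.001, -0.56]
contact_force: [0.0, 1.1, -2.9]
opening: 0.0456
grip_force: 40.0
```

Call:
{"op": "move_arm", "data": {"rows": [[0, 0, -4, 0, 1], [0, 0, -4, 0, 1], [0, 0, -4, 0, 1], [0, 0, -3, 0, 1], [0, 0, 0, 0, 1], [0, 0, 0, 0, 1]]}}

```text
time: 13.0
tool_pos: [0.4594, -0.1245, 0.1418]
tool_rot: [3.141, 0.001, -0.56]
contact_force: [-0.8, 0.7, -4.0]
opening: 0.0455
grip_force: 40.0
```

```bash
cat > lvl.py <<'E'
from h import *
import sys
im,s=grab('wrist',sys.argv[1]);a,_=grab('scene');cv2.imwrite('pics/s_'+sys.argv[1],a[...,::-1])
print(s['tool_pos'],s['contact_force'],s['torque'])
c,K,T=cam('wrist',s)
Rz=R.from_euler('z',s['tool_rot'][2]).as_matrix(); B=s['tool_pos']+[0,0,.016]
for th in(-.1,-.05,0,.05,.1):   # toe-up angle: half-width 36.5 at 95..100 ahead, top edge z=+5
    o=[]
    for x,w in((40,23),(97,36.5)):
        M=Rz@R.from_euler('y',-th).as_matrix()
        p=[proj('wrist',B+M@np.array([x,k*w,6])/1000,s) for k in(-1,1)]
        o+=[round(abs(p[0][0]-p[1][0]),1),round(p[0][1])]
    print(th,o)
hsv=cv2.cvtColor(im,cv2.COLOR_RGB2HSV)
m=(hsv[...,1]<50).astype(np.uint8)
l=cv2.connectedComponents(m)[1];i=l[60,278];
print([(y,int(x.min()),int(x.max()),int(x.max()-x.min()+1)) for y in range(0,240,14) for x in [np.where(l[y]==l[y,278])[0]]])
E
python3 lvl.py w6.png
```

```text
[ 0.45942282 -0.12450082  0.14177725] [-0.77468226  0.7138859  -4.03861529] [ 0.02736355 -0.10032286 -0.03214928]
-0.1 [np.float64(113.1), 205, np.float64(194.9), 56]
-0.05 [np.float64(114.6), 207, np.float64(202.0), 54]
0 [np.float64(116.0), 209, np.float64(209.4), 53]
0.05 [np.float64(117.5), 212, np.float64(217.2), 53]
0.1 [np.float64(119.0), 214, np.float64(225.4), 54]
[(0, 192, 364, 173), (14, 187, 368, 182), (28, 184, 372, 189), (42, 181, 374, 194), (56, 181, 374, 194), (70, 182, 374, 193), (84, 182, 373, 192), (98, 183, 372, 190), (112, 185, 370, 186), (126, 188, 368, 181), (140, 192, 364, 173), (154, 197, 359, 163), (168, 202, 354, 153), (182, 207, 349, 143), (196, 214, 342, 129), (210, 220, 336, 117), (224, 224, 332, 109), (238, 225, 331, 107)]
```

View pics/w6.png

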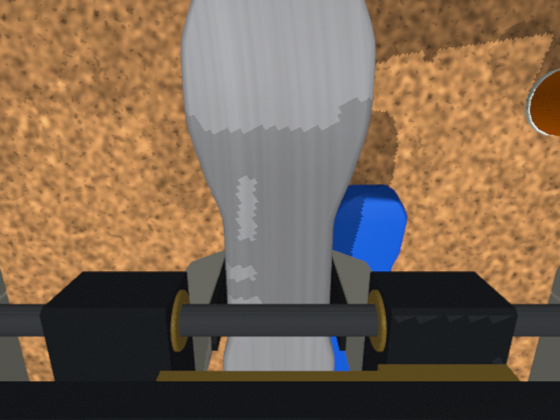

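View pics/s_w6.png

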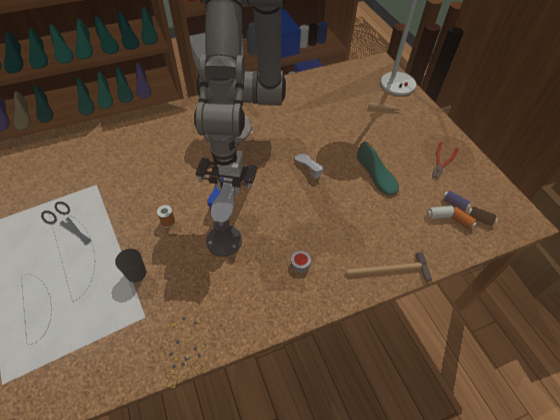

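The foot is pressed toe-on-peg and nearly level. The ball is 194 px wide at rows 42–56 in the wrist view. I'll calibrate that against the earlier view at a pitch of -0.277.

```bash
python3 - <<'E'
from h import *
c=cv2.imread('pics/c4.png')[:294,392:,::-1]
m=cv2.resize(c,(560,420)); h=cv2.cvtColor(m,cv2.COLOR_RGB2HSV)[...,1]<50
l=cv2.connectedComponents(h.astype(np.uint8))[1]
print([(y,int((l[y]==l[y,275]).sum())) for y in range(0,240,14)])
s=monitor.observe();Rz=R.from_euler('z',s['tool_rot'][2]).as_matrix();B=s['tool_pos']+[0,0,.016]
for z in(6,3,0,-4):
  for th in(-.277,-.15,-.1,-.05,0):
    o=[]
    for x,w in((32,23),(97,36.3)):
        M=Rz@R.from_euler('y',-th).as_matrix();p=[proj('wrist',B+M@np.array([x,k*w,z])/1000,s) for k in(-1,1)]
        o+=[float(round(abs(p[0][0]-p[1][0]),1)),round(p[0][1])]
    print(z,th,o)
E
```

```text
[(0, 101), (14, 123), (28, 137), (42, 149), (56, 159), (70, 163), (84, 163), (98, 163), (112, 163), (126, 160), (140, 153), (154, 145), (168, 137), (182, 127), (196, 116), (210, 108), (224, 103), (238, 103)]
6 -0.277 [107.8, 220, 172.1, 66]
6 -0.15 [110.7, 223, 187.2, 58]
6 -0.1 [111.8, 224, 193.8, 56]
6 -0.05 [113.0, 226, 200.8, 54]
6 0 [114.1, 228, 208.2, 53]
3 -0.277 [105.7, 219, 168.7, 69]
3 -0.15 [108.5, 221, 183.3, 60]
3 -0.1 [109.6, 223, 189.6, 58]
3 -0.05 [110.8, 224, 196.4, 56]
3 0 [111.9, 226, 203.5, 54]
0 -0.277 [103.7, 219, 165.5, 71]
0 -0.15 [106.4, 220, 179.5, 62]
0 -0.1 [107.5, 221, 185.7, 59]
0 -0.05 [108.6, 222, 192.2, 57]
0 0 [109.7, 223, 199.0, 55]
-4 -0.277 [101.2, 219, 161.4, 74]
-4 -0.15 [103.8, 218, 174.8, 65]
-4 -0.1 [104.8, 219, 180.6, 61]
-4 -0.05 [105.9, 219, 186.8, 59]
-4 0 [107.0, 220, 193.4, 56]
```

Against that calibration the foot is now about 1° toe-down. I'll press 3 mm more, then lift and carry it over the peg.

Call:
{"op": "move_arm", "data": {"rows": [[0, 0, -3, 0, 1], [0, 0, 0, 0, 1], [0, 0, 0, 0, 1], [0, 0, 10, 0, 1], [0, 0, 25, 0, 1], [0, 0, 30, 0, 1], [0, 0, 20, 0, 1], [0, 0, 0, 0, 1]]}}

```text
time: 13.9
tool_pos: [0.4609, -0.1251, 0.227]
tool_rot: [-3.141, -0.006, -0.559]
contact_force: [0.6, -0.4, -6.6]
opening: 0.0458
grip_force: 40.0
```

```bash
python3 lvl.py w7.png
```

```text
[ 0.46090211 -0.12512751  0.22696804] [ 0.59730892 -0.40001494 -6.58993477] [ 0.00974537 -0.00836262 -0.01889622]
-0.1 [np.float64(112.9), 205, np.float64(194.1), 56]
-0.05 [np.float64(114.4), 207, np.float64(201.1), 54]
0 [np.float64(115.9), 209, np.float64(208.4), 53]
0.05 [np.float64(117.4), 211, np.float64(216.2), 53]
0.1 [np.float64(118.8), 214, np.float64(224.4), 53]
[(0, 191, 364, 174), (14, 187, 369, 183), (28, 183, 373, 191), (42, 181, 375, 195), (56, 181, 375, 195), (70, 181, 374, 194), (84, 183, 373, 191), (98, 184, 372, 189), (112, 185, 370, 186), (126, 188, 368, 181), (140, 192, 364, 173), (154, 197, 359, 163), (168, 202, 354, 153), (182, 207, 348, 142), (196, 214, 342, 129), (210, 220, 336, 117), (224, 224, 332, 109), (238, 225, 331, 107)]
```

Call:
{"op": "move_arm", "data": {"rows": [[10, -6, 0, 0, 1], [20, -12, 0, 0, 1], [25, -16, 0, 0, 1], [25, -16, 0, 0, 1], [25, -16, 0, 0, 1], [15, -10, -2, 0, 1], [10, -6, -3, 0, 1], [0, 0, -2, 0, 1], [0, 0, 0, 0, 1], [0, 0, 0, 0, 1], [0, 0, 0, 0, 1]]}}

```text
time: 15.1
tool_pos: [0.5893, -0.2062, 0.217]
tool_rot: [3.142, 0.0, -0.559]
contact_force: [0.7, -0.1, -7.0]
opening: 0.0454
grip_force: 40.0
```

```bash
python3 - <<'E'
from h import *
a,s=grab('scene');b,_=grab('top')
print(s['tool_pos'],s['tool_rot'],s['contact_force'],s['torque'])
cv2.imwrite('pics/f8.png',np.hstack([cv2.resize(x,(400,400),interpolation=cv2.INTER_CUBIC) for x in(a[150:270,160:280],b[130:270,270:410])])[...,::-1])
E
```

```text
[ 0.58925502 -0.20623284  0.21704003] [ 3.14152316e+00  1.35268187e-04 -5.59231570e-01] [ 0.69639487 -0.08316132 -6.98781754] [0.06783434 0.02951177 0.04732591]
```

View pics/f8.png

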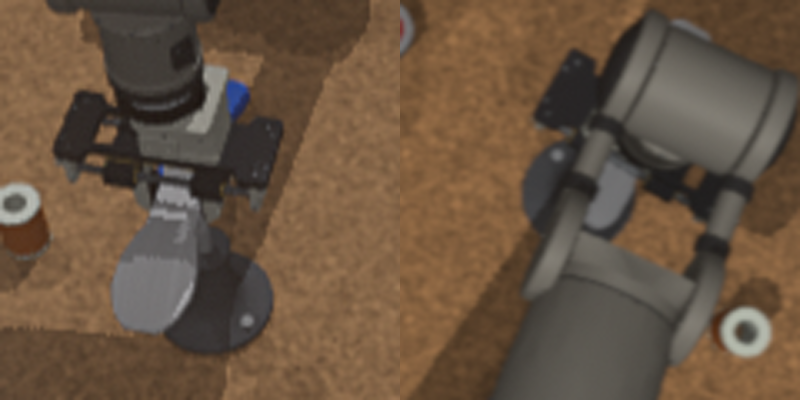

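The foot is over the stand and the spool stands upright to the side. In the scene view the toe tip is near (205,249), which I'll check against the level prediction after a final 1–2 mm trim.

Call:
{"op": "move_arm", "data": {"rows": [[1.5, -1, 0, 0, 1], [0, 0, 0, 0, 1], [0, 0, 0, 0, 1], [0, 0, 0, 0, 1]]}}

```text
time: 15.6
tool_pos: [0.591, -0.2075, 0.217]
tool_rot: [3.142, -0.0, -0.559]
contact_force: [-0.1, -0.2, -6.8]
opening: 0.0454
grip_force: 40.0
```

```bash
python3 - <<'E'
from h import *
im,s=grab('scene')
print(s['tool_pos'],abs(s['qvel']).max())
Rz=R.from_euler('z',s['tool_rot'][2]).as_matrix();B=s['tool_pos']+[0,0,.016]
for th in(-.277,-.1,-.05,0,.05,.1): print(th,*[proj('scene',B+Rz@R.from_euler('y',-th).as_matrix()@np.array(p)/1000).round(1) for p in([140,0,-11],[97,36.5,-5],[97,-36.5,-5])])
g=cv2.cvtColor(im,cv2.COLOR_RGB2HSV)[...,1]
for x in(200,204,208): print(x,[(y,int(g[y,x])) for y in range(240,256)])
for y in (236,): print(y,[(x,int(g[y,x])) for x in range(188,226)])
E
```

```text
[ 0.5910278  -0.20752751  0.21697371] 0.0027012459148426254
-0.277 [203.5 254.4] [218.2 242.1] [194.7 238.3]
-0.1 [201.7 252.2] [217.3 240.3] [193.5 236.4]
-0.05 [201.3 251.3] [217.  239.6] [193.1 235.7]
0 [200.9 250.3] [216.8 238.8] [192.8 234.9]
0.05 [200.5 249.1] [216.6 237.9] [192.6 234. ]
0.1 [200.1 247.9] [216.5 237. ] [192.3 233.1]
200 [(240, 4), (241, 4), (242, 4), (243, 4), (244, 4), (245, 6), (246, 6), (247, 4), (248, 4), (249, 17), (250, 103), (251, 124), (252, 122), (253, 122), (254, 119), (255, 121)]
204 [(240, 4), (241, 6), (242, 6), (243, 6), (244, 2), (245, 4), (246, 4), (247, 2), (248, 4), (249, 7), (250, 30), (251, 121), (252, 124), (253, 121), (254, 117), (255, 119)]
208 [(240, 4), (241, 4), (242, 6), (243, 9), (244, 6), (245, 4), (246, 4), (247, 4), (248, 6), (249, 15), (250, 75), (251, 121), (252, 121), (253, 118), (254, 118), (255, 122)]
236 [(188, 118), (189, 115), (190, 119), (191, 121), (192, 110), (193, 6), (194, 6), (195, 4), (196, 4), (197, 2), (198, 4), (199, 4), (200, 4), (201, 6), (202, 4), (203, 4), (204, 6), (205, 4), (206, 4), (207, 2), (208, 2), (209, 4), (210, 4), (211, 4), (212, 6), (213, 4), (214, 7), (215, 4), (216, 2), (217, 4), (218, 11), (219, 43), (220, 36), (221, 44), (222, 40), (223, 36), (224, 41), (225, 45)]
```

```bash
python3 -c "
from cell import workorder;print(workorder.hand_in())"
```

```text
the job is handed in; nothing more can be done
None
```

I handed the job in at about 16 s: the spool stands upright on the bench clear of the stand, and the foot is held at its balance point, still and level to about 1–2°, with its socket centred about 33 mm above the peg by my measurements; I pressed the underside of the toe on the peg tip to level it.

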